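# Press a sachet caddy's loose side home with a locking clamp

### The job

The loose side of the wooden sachet caddy has to go fully home on its dowels: slide the open locking clamp gently endways round the caddy, pads about the middle of its long sides, and squeeze the handles, firmly but with no brute force, until the clamp snaps over centre and holds on by itself with your hand off. Then free it with its release lever and draw it right off the end of the caddy, leaving it lying open on the counter. Do not press the caddy with the fingers, do not drag it about, and leave the glass, jar, screwdriver and tape measure alone.

Things in the scene. Friction and masses are not known exactly. Their poses are not given: they have to be found in the camera images.
- clamp: Locking C-clamp (locking pliers, C jaws), bare steel, 0.53 kg, 250 mm long, 26 mm tall, lying flat; this is its rigid frame. Origin under the jaw pivot; x forward to the jaws, y to the fixed handle's side. mm: throat x=14; arms end x=74; fixed handle bar x -26 to -132, y 0 to 16, knob to x=-144; moving handle's pivot x=-6, y=-23; fixed arm's outer side y=50, moving arm's -67 open
- clamp_pad_fixed (a point): centre of the fixed jaw's rubber pad face (18 mm across), 13 mm up, at x=65, y=23 mm in clamp; axes as clamp. The moving pad is opposite, its face at x=58, y=-33 to -38 mm when open: the open gap is 56 mm wide, its middle at y=-5 mm. The set screw is already adjusted for the caddy
- clamp_grip (a point): point on the fixed handle, 13 mm up, at x=-120, y=8 mm in clamp, axes as there; the bar is 16 mm wide, 26 mm tall. A finger fits between the handles here while the clamp is open (40 mm free): a good place to slide the clamp from. The toggle link fills the space between the handles in front of x=-103
- handle_grip (a point): where to squeeze the moving handle: centre of its bar (14 mm wide, 22 mm tall), 13 mm up, 80 mm behind its pivot. x forward along this handle, y towards the fixed handle, whose outer side (y=16 mm in clamp) lies opposite. Over both handles 66 mm open, 37 mm locked. From open to locked the handle turns 0.38 rad in the clamp's frame and ends parallel to the fixed one
- lever_tip (a point): middle of the release lever's tail, a tab 5 mm thick, 20 mm tall, 28 mm long, 13 mm up, behind the screw knob, on the inner side of the moving handle's tail. x forward along the tab and handle (within 0.06 rad), y away from the moving handle. The bar's middle is 21 mm from here along -y, its outer face 28 mm; 11 mm free between. Pinching tab and bar together presses the lever
- lever_tail: the release lever as a body; origin at its pivot in the moving handle
- clamp_jaw: the moving jaw, turning about the jaw pivot; origin under the pivot
- clamp_pad (a point): centre of the moving jaw's rubber pad face (18 mm across), 13 mm up
- clamp_handle (a joint): moving handle, rad: 0 fully open (spring), grows as the handles are squeezed; goes over centre at about 0.5 and reads about 0.6 when locked on the caddy, the clamp flexing a little. Pressing the caddy's side home and snapping over takes about 25 to 40 N on each handle at handle_grip; 75 N on a handle is brute force
- clamp_lever (a joint): release lever, rad: 0 at rest, grows as its tail is pressed towards the moving handle, to 0.24. Locked, it needs about 10 to 20 N at the tail and about 0.1 rad; the clamp then springs open by itself (if its handle is held fast, it may need easing outwards). Clamp and caddy slide on the counter from about 5 N
- caddy: sachet caddy, dark wood, 100 mm long (x), 46 mm wide (y) with its loose side home, 44 mm high, 0.30 kg, standing loose on rubber feet. Origin: centre of its underside; y towards its loose side. Outer faces at y=-23 mm and y=+23 mm plus caddy_side. At the start the clamp's jaws point roughly at its -x end (up to 0.5 rad off)
- caddy_mid (a point): the middle of the caddy, 13 mm above the counter (the height of the clamp's pads)
- caddy_side (a joint): the caddy's loose long side (8 mm thick), m: how far it stands off its seat; 0 is fully home, 0.002 to 0.004 at the start; its push fit on the dowels resists with about 18 N
- tumbler: drinking glass, 68 mm wide, 100 mm tall, left of the caddy; leave alone
- jar: amber glass jar with a steel lid, 68 mm wide, 100 mm tall, left of the caddy; leave alone
- screwdriver: screwdriver, 200 mm long, lying on the robot's side of the clamp; leave alone
- tape: tape measure, 60 mm, behind the clamp's tail; leave alone
Things that resemble listed ones, but are neither listed nor needed, are in the scene too. Of the things like the caddy, leave any that is purple or turquoise; of the rest the larger one is meant.

How it is judged:
By the outcome, as a careful person would: the job done as asked, in the order asked, and still so for the second after the job is handed in, with the robot touching nothing.
It also fails if it takes over 58 s, if anything falls off the work surface, if the arm or the gripper's body presses on something with over 40 N, if the wrist force passes 120 N, or if a joint passes its speed limit or range.

### The arm

A 6-joint arm with a two-finger parallel gripper is mounted at the origin on the work surface. World frame = base frame: x ahead of the robot, y to its left, z up, the work surface at z = 0. Lengths are in m, angles in degrees, forces in N, time in s.
With the tool pointing down it reaches from about 0.4 to 0.825 m from the base axis. Payload 7 kg.
Tool frame: the origin (TCP) lies on the centre line of the jaws, within the pads' length; the fingertips stand 19 mm ahead of it and the grasp point (between the pads) is the TCP; z points along the fingers, y is the line along which they close (so a half turn about z gives the same grasp; the last joint's range is limited). The gripper opens to 88 mm and grips with 3 to 60 N. Pads are 19 mm wide; open, the fingers measure 130 mm over their backs; the gripper's body (78 mm by 193 mm) begins 47 mm behind the grasp point.
Start: joints at [93.627, 20.546, 0.682, 0, -70.136, -16.507], TCP at [0.15, 0.658, 0.246] pointing down, gripper open.
Joint ranges: [-176.03, 176.03], [-82.01, 121.73], [-58.28, 71.71], [-173.87, 95.51], [-174.79, -0.11], [-173.66, 173.66]. Speed limits (degrees/s): [136.94, 136.94, 172.46, 180, 180, 180].

### API

Orientations are given as [roll, pitch, yaw] about the fixed x, y, z axes, in that order (R = Rz(yaw) Ry(pitch) Rx(roll)).
In Python, from plant import get_state, capture, close_job gives the robot as it stands.
- The arm moves only by the tool apply_moves, never from a script. Its argument "targets" is a list of rows, each a list of 7 numbers: the opening, from 0 (shut) to 1 (fully open), then the shift along the tool's x, y, z normalised to -1 to 1, where 1 is 1000 mm, then the turn, a rotation vector about the tool's x, y, z normalised to -1 to 1, where 1 is 90 degrees. In form: [[claw, tx, ty, tz, ax, ay, az], ...]. A call has 1 to 20 rows; each row shifts and turns the commanded pose from where the row before left it, along the tool's axes as they then stand; what a row does not reach is not made up. A row lasts 1/12 s, in which the tool goes at most 41.7 mm and 7.16 degrees, less where a joint would pass 70% of its speed; a pose out of reach is approached as far as the arm can. A call with a number of a shift or a turn outside -1 to 1 is refused whole. A call with a gripper value outside its range is refused whole. The fingers move at their own pace and stop on an object; "newtons" is the grip in N (left out, the last holds). Time passes only in rows, so rows that do not move let the fingers close. It gives the time, the measured TCP pose, the force, the opening and the grip force at its end, in the units of the state.
- get_state(): the state, without advancing time (a new reading comes with each control period).
- capture(name): name is "scene" or "top" or "wrist"; returns a dict with "frame" (384x512x3 uint8, red, green, blue), "range_z" (384x512 float32, m along the optical axis (not along the pixel's ray), 0 where there is no reading), "camera_matrix" (3x3 intrinsics, pixels), "k1" (the pictures are not rectified: a ray, as slopes to the right and down, at radius r is drawn at 1 + k1 r^2 times it, then the intrinsics apply), "T" (4x4, takes a point from camera to world coordinates). Camera axes: x right, y down, z forward; pixel columns grow to the right and rows downward; lengths in m; the calibration is good to about 2 mm. A picture is of the moment at which its call begins.
- close_job(): hands the job in; it is judged then, once.
The state is a dict: "time_s": time; "joints": joint angles; "qd": joint speeds; "joint_torque": joint torques, N m; "tcp_pos": TCP position; "eef_rot": TCP orientation; "contact_force": force on the tool from outside, world axes, zero at the start; "moment": the same for the moment, N m; "gripper_width": finger opening in m; "gripper_force": force on a finger pad.
Only numpy, scipy, OpenCV 4.12 (cv2) and the standard library are available. Lean on these libraries where they do the work, as an engineer would, in place of code of your own. Each camera call takes 0.05 s, during which the arm holds its last target. There are 200 camera calls.

## Working session

There is one attempt and no reset: what is moved stays moved. The work goes in short steps, Python scripts to look and compute and a tool call to move; the robot and the scene stay as the last step left them, time stands still between calls to the robot, and variables do not carry over. Pictures are saved under pics/ and viewed, at most 10 in all, crops included, and the job is handed in when it is done.

Besides the shell and the picture viewer there is one more tool, called after "Emit:" as name(argument=value, ...) on one line, values as JSON. apply_moves: Moves the arm, as the interface text tells. Scaled input: -1 to 1 covers 1000 mm each way for a shift and 90 degrees each way for a turn. Its arguments: {"type":"object","properties":{"targets":{"type":"array","items":{"type":"array","items":{"type":"number"}}},"newtons":{"type":"number"}},"required":["targets"]}

```bash
mkdir -p pics; ls; cat > h.py <<'E'
import numpy as np, cv2
from plant import get_state, capture, close_job
def pts(c):
    """world point per pixel from depth"""
    K=c["camera_matrix"];h,w=c["range_z"].shape
    u,v=np.meshgrid(np.arange(w),np.arange(h))
    d=cv2.undistortPoints(np.stack([u,v],-1).reshape(-1,1,2).astype(float),K,np.array([c["k1"],0,0,0.])).reshape(h,w,2)
    P=np.dstack([d,np.ones((h,w))])*c["range_z"][...,None]
    return P@c["T"][:3,:3].T+c["T"][:3,3]
def ray(c,uv,z):
    d=cv2.undistortPoints(np.array(uv,float).reshape(-1,1,2),c["camera_matrix"],np.array([c["k1"],0,0,0.])).reshape(-1,2)
    D=np.c_[d,np.ones(len(d))]@c["T"][:3,:3].T;o=c["T"][:3,3]
    return o+D*((z-o[2])/D[:,2])[:,None]
def save(c,n,box=None,s=1):
    im=c["frame"][...,::-1]
    if box: im=im[box[1]:box[3],box[0]:box[2]]
    cv2.imwrite(f"pics/{n}.png",cv2.resize(im,None,fx=s,fy=s,interpolation=cv2.INTER_CUBIC))
E
python3 - <<'E'
from h import *
c=capture("top");save(c,"top",s=1.5);np.save("top.npy",c,allow_pickle=True)
print(c["T"],c["camera_matrix"],c["k1"])
print(get_state())
E
```

```text
pics
[[-0.02166599 -0.9860995   0.16473724  0.35670657]
 [-0.99953629  0.01783857 -0.02467769  0.01880118]
 [ 0.02139598 -0.16519552 -0.98602873  1.06432807]
 [ 0.          0.          0.          1.        ]] [[412.83032395   0.         256.71947428]
 [  0.         412.83032395 193.49436301]
 [  0.           0.           1.        ]] -0.0067697591322076955
{'time_s': 0.05, 'joints': array([ 9.36264694e+01,  2.05908873e+01,  6.34007611e-01, -1.95987264e-02,
       -7.01360820e+01, -1.65068091e+01]), 'qd': array([ 0.02346546, -0.00941051,  0.12567813,  0.00544058, -0.01921819,
       -0.09010757]), 'joint_torque': array([-3.11488155e-03, -5.84673715e+01,  2.94054419e+01,  7.02590838e+00,
        1.02007875e-02, -4.92452739e-05]), 'tcp_pos': array([0.1503937 , 0.65756349, 0.24463226]), 'eef_rot': array([ 1.79905634e+02, -8.75084348e-03, -1.28870069e+01]), 'contact_force': array([0.1068678 , 0.66780038, 0.04663505]), 'moment': array([ 0.01359167, -0.03249704,  0.01569317]), 'gripper_force': 0.0, 'gripper_width': 0.08764873659486858}
```

View pics/top.png

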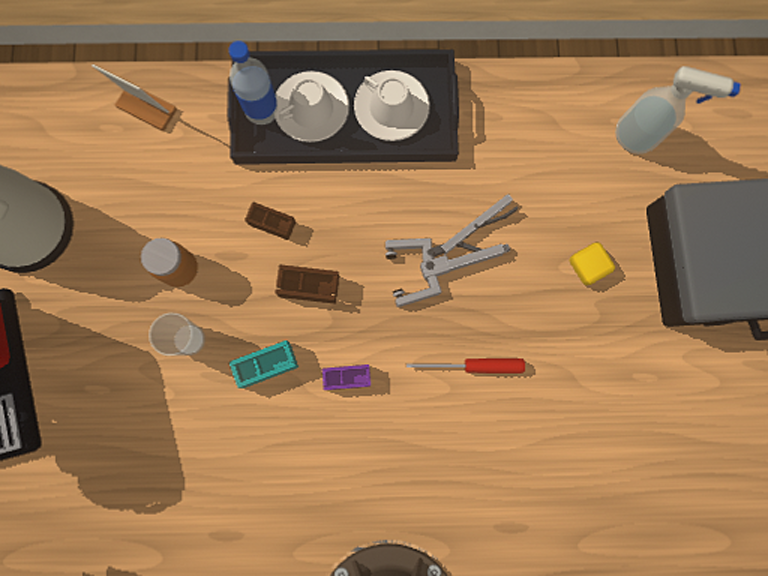

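The top view shows the brown caddy at about (308,283) and the clamp with its pivot near (432,262). Its jaws point left at the caddy's near end, with the fixed handle lower (tail 512,250) and the moving handle plus lever above (tail 512,200). The tape is at (593,263) and the screwdriver at (465,366).

```bash
python3 - <<'E'
from h import *
c=np.load("top.npy",allow_pickle=True).item()
P=pts(c);z=P[...,2]
def reg(x0,y0,x1,y1):
    m=np.zeros(z.shape,bool);m[int(y0/1.5):int(y1/1.5),int(x0/1.5):int(x1/1.5)]=1;return m
hsv=cv2.cvtColor(c["frame"],cv2.COLOR_RGB2HSV)
for nm,r,zz,rng in (("caddy",(260,255,350,315),.044,(.036,.055)),("small",(235,195,305,245),.044,(.03,.06))):
    m=reg(*r)&(z>rng[0])&(z<rng[1])
    v,u=np.nonzero(m);w=ray(c,np.c_[u,v],np.median(z[m]))
    print(nm,m.sum(),np.median(z[m]),cv2.minAreaRect((w[:,:2]*1000).astype(np.float32)))
m=reg(380,185,530,315)&(z>.010)&(z<.05)
v,u=np.nonzero(m);w=ray(c,np.c_[u,v],.026);print("clamp z pct",np.percentile(z[m],[5,50,95]))
for p in [(400,304),(438,291),(400,295),(390,243),(388,257),(433,262),(512,248),(512,198),(518,211),(405,294)]:
    print(p,(ray(c,np.array(p)/1.5,.024)[0,:2]*1000).round(1))
s=np.zeros(z.shape+(3,),np.uint8)
save(c,"clampcrop",(165,115,360,225),4)
E
```

```text
caddy 381 0.04263416683924226 ((543.6744384765625, 125.39595031738281), (99.86491394042969, 50.67072296142578), 82.16014862060547)
small 186 0.03242913444205586 ((658.27587890625, 190.95321655273438), (77.28719329833984, 35.716163635253906), 67.97987365722656)
clamp z pct [0.01445341 0.02329296 0.02766803]
(400, 304) [506.4 -32.1]
(438, 291) [527.6 -97.5]
(400, 295) [521.8 -32.5]
(390, 243) [613.  -17.5]
(388, 257) [588.4 -13.5]
(433, 262) [578.3 -90.7]
(512, 248) [ 600.7 -228.7]
(512, 198) [ 690.7 -233.7]
(518, 211) [ 666.9 -242.9]
(405, 294) [523.4 -41. ]
```

View pics/clampcrop.png

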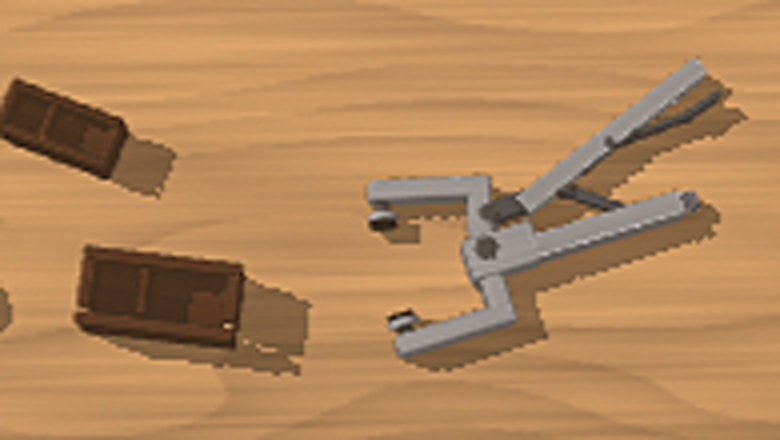

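The crop shows the caddy's gap line along its lower long side, so the loose side faces -x world. That matches the caddy's x axis pointing along about +y world. I'll travel above the clamp and look from close by.

Emit:
apply_moves(targets=[[1,0.0256,0.0278,-0.0015,0,0,0],[1,0.0256,0.0278,-0.0015,0,0,0],[1,0.0256,0.0278,-0.0015,0,0,0],[1,0.0256,0.0278,-0.0015,0,0,0],[1,0.0256,0.0278,-0.0015,0,0,0],[1,0.0256,0.0278,-0.0015,0,0,0],[1,0.0256,0.0278,-0.0015,0,0,0],[1,0.0256,0.0278,-0.0015,0,0,0],[1,0.0256,0.0278,-0.0015,0,0,0],[1,0.0256,0.0278,-0.0015,0,0,0],[1,0.0256,0.0278,-0.0015,0,0,0],[1,0.0256,0.0278,-0.0015,0,0,0],[1,0.0256,0.0278,-0.0015,0,0,0],[1,0.0256,0.0278,-0.0015,0,0,0],[1,0.0256,0.0278,-0.0015,0,0,0],[1,0.0256,0.0278,-0.0015,0,0,0],[1,0.0256,0.0278,-0.0015,0,0,0],[1,0.0256,0.0278,-0.0015,0,0,0],[1,0.0256,0.0278,-0.0015,0,0,0],[1,0.0256,0.0278,-0.0015,0,0,0]])

```text
time_s: 1.72
tcp_pos: [0.526, -0.0001, 0.2753]
eef_rot: [180.0, 0.0, -12.9]
contact_force: [1.7, 0.8, -0.2]
gripper_width: 0.0876
gripper_force: 0.0
```

Emit:
apply_moves(targets=[[0.4,0.0256,0.0278,-0.0015,0,0,0],[0.4,0.0256,0.0278,-0.0015,0,0,0],[0.4,0.0256,0.0278,-0.0015,0,0,0],[0.4,0.0256,0.0278,-0.0015,0,0,0],[0.4,0,0,0,0,0,0.072],[0.4,0,0,0,0,0,0.072],[0.4,0,0,0,0,0,0.072],[0.4,0,0,0,0,0,0.072],[0.4,0,0,0,0,0,0.072],[0.4,0,0,0,0,0,0.072],[0.4,0,0,0,0,0,0.072],[0.4,0,0,0,0,0,0.072],[0.4,0,0,0,0,0,0.072],[0.4,0,0,0,0,0,0]])

```text
time_s: 2.88
tcp_pos: [0.6004, -0.1293, 0.2809]
eef_rot: [179.9, 0.0, -71.5]
contact_force: [0.3, -0.2, -0.0]
gripper_width: 0.0349
gripper_force: 0.0
```

```bash
python3 - <<'E'
from h import *
c=capture("wrist");save(c,"w1",s=1.5);np.save("w1.npy",c,allow_pickle=True)
s=get_state();print(s["time_s"],s["tcp_pos"],s["eef_rot"],s["gripper_width"],s["joints"]);print(c["T"],c["camera_matrix"])
E
```

```text
2.9333 [ 0.60041223 -0.1293331   0.28102207] [ 1.79946841e+02  2.50862088e-02 -7.10984645e+01] 0.03492024424193608 [ 6.03300619e+00  1.37407999e+01 -4.23541537e+00 -1.32600668e-02
 -7.20811959e+01  1.28726270e+01]
[[-0.94821617 -0.30397416 -0.09211839  0.62546337]
 [-0.31762269  0.90871663  0.2708319  -0.20190106]
 [ 0.00138361  0.28606607 -0.9582089   0.41990135]
 [ 0.          0.          0.          1.        ]] [[299.2767582    0.         257.21362176]
 [  0.         299.2767582  192.84699485]
 [  0.           0.           1.        ]]
```

View pics/w1.png

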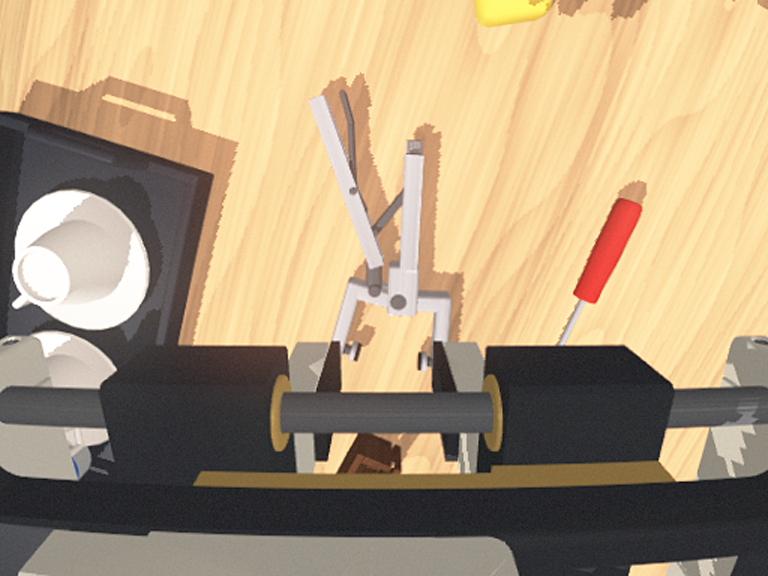

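The wrist view shows the clamp's pivot at (398,302), the fixed handle bar from (414,155) to (409,262) with its knob at (414,146), and the moving handle from (318,98) to (377,265). The lever's tail is at (345,95).

```bash
python3 - <<'E'
from h import *
c=np.load("w1.npy",allow_pickle=True).item()
n=["pivot","fixtailL","fixtailR","fixfrontL","fixfrontR","knob","movtailL","movtailR","levtip","fixarmcorner","padF","padM","movpin"]
p=np.array([(398,302),(405,155),(423,154),(401,262),(417,262),(414,140),(310,100),(326,96),(344,93),(450,296),(421,360),(352,351),(375,290)])/1.5
w=ray(c,p,.026)[:,:2]*1000
for a,b in zip(n,w): print(a,b.round(1))
P=pts(c);
for a,q in zip(n,p): print(a,(P[int(q[1]),int(q[0])]*1000).round(0),end=' ')
t=(w[1]+w[2])/2;f=(w[3]+w[4])/2;d=f-t;th=np.degrees(np.arctan2(d[1],d[0]));print("\nheading",th)
ex=d/np.linalg.norm(d);ey=np.array([-ex[1],ex[0]])
o=w[0]
for a,b in zip(n,w): print(a,((b-o)@ex).round(1),((b-o)@ey).round(1))
g=o-120*ex+8*ey;print("grip",g, "t", t)
E
```

```text
pivot [573.  -82.5]
fixtailL [ 609.9 -208.2]
fixtailR [ 595.7 -213.8]
fixfrontL [ 582.8 -119.2]
fixfrontR [ 569.1 -123.8]
knob [ 606.7 -222.2]
movtailL [ 698.8 -225.3]
movtailR [ 687.1 -232.4]
levtip [ 673.7 -239.3]
fixarmcorner [ 529.4 -103.2]
padF [532.9 -33.9]
padM [598.7 -21.9]
movpin [596.8 -86.8]
pivot [574. -83.  27.] fixtailL [ 609. -209.    1.] fixtailR [ 594. -215.   -0.] fixfrontL [ 583. -120.   26.] fixfrontR [ 569. -124.   24.] knob [ 607. -223.   19.] movtailL [ 705. -227.    0.] movtailR [ 691. -234.    1.] levtip [ 675. -240.   21.] fixarmcorner [ 528. -102.   19.] padF [533. -31.  21.] padM [599. -20.  22.] movpin [597. -87.  24.] 
heading 106.68674298749777
pivot 0.0 0.0
fixtailL -131.0 0.8
fixtailR -132.3 16.0
fixfrontL -37.9 1.2
fixfrontR -38.4 15.6
knob -143.5 7.8
movtailL -172.9 -79.4
movtailR -176.4 -66.2
levtip -179.1 -51.4
fixarmcorner -7.3 47.7
padF 58.1 24.5
padM 50.7 -42.0
movpin -10.9 -21.5
grip [ 599.82223403 -199.7444391 ] t [ 602.78751922 -211.01297915]
```

Emit:
apply_moves(targets=[[0.4,0.033,0.0117,0,0,0,0],[0.4,0.033,0.0117,0,0,0,0.0245],[0.4,0,0,0.04,0,0,0],[0.4,0,0,0.04,0,0,0],[0.4,0,0,0.04,0,0,0],[0.4,0,0,0.04,0,0,0],[0.4,0,0,0,0,0,0],[0.4,0,0,0,0,0,0]])

```text
time_s: 3.6
tcp_pos: [0.5986, -0.1995, 0.1201]
eef_rot: [179.7, 0.1, -73.2]
contact_force: [0.0, -0.7, 1.4]
gripper_width: 0.0352
gripper_force: 0.0
```

```bash
python3 - <<'E'
from h import *
c=capture("wrist");save(c,"w2",s=1.5);np.save("w2.npy",c,allow_pickle=True)
s=get_state();print(s["time_s"],s["tcp_pos"],s["eef_rot"],s["gripper_width"])
E
```

```text
3.65 [ 0.60043964 -0.19969013  0.12261229] [ 1.79966244e+02 -4.20693971e-02 -7.32437576e+01] 0.03465801667558879
```

View pics/w2.png

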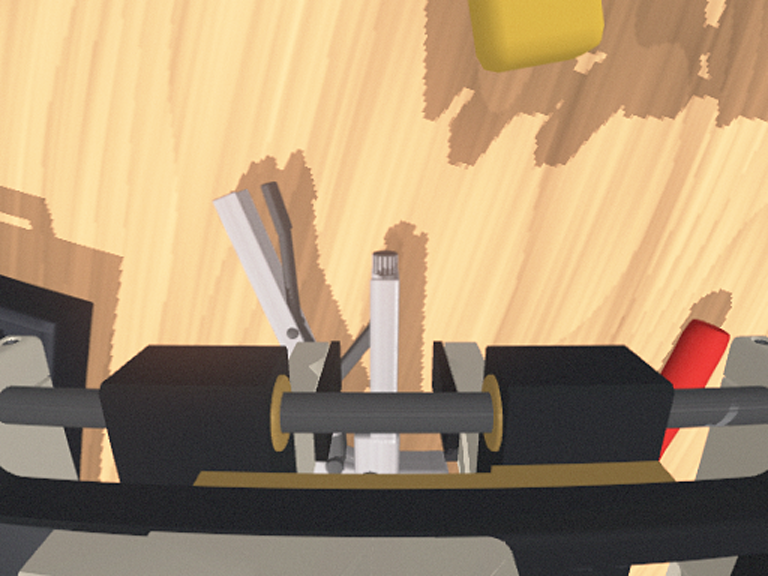

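The wrist view shows the fixed handle at column 384, centred between the fingers. The space between the handles is clear for the left finger, so I'll go down and grip.

Emit:
apply_moves(targets=[[0.4,0,0,0.033,0,0,0],[0.4,0,0,0.033,0,0,0],[0.4,0,0,0.02,0,0,0],[0.4,0,0,0.012,0,0,0],[0.4,0,0,0,0,0,0],[0.1,0,0,0,0,0,0],[0.1,0,0,0,0,0,0],[0.1,0,0,0,0,0,0],[0.1,0,0,0,0,0,0]], newtons=50)

```text
time_s: 4.4
tcp_pos: [0.6004, -0.1997, 0.0255]
eef_rot: [-179.9, -0.1, -73.4]
contact_force: [-2.7, 0.9, 7.5]
gripper_width: 0.0158
gripper_force: 50.0
```

Emit:
apply_moves(targets=[[0.1,-0.008,0.0067,0,0,0,0],[0.1,-0.008,0.0067,0,0,0,0],[0.1,-0.008,0.0067,0,0,0,0],[0.1,-0.008,0.0067,0,0,0,0],[0.1,-0.008,0.0067,0,0,0,0],[0.1,-0.008,0.0067,0,0,0,0],[0.1,0,0,0,0,0,0.034],[0.1,0,0,0,0,0,0.034],[0.1,0,0,0,0,0,0.034],[0.1,0,0,0,0,0,0.034],[0.1,0,0,0,0,0,0.034],[0.1,0,0,0,0,0,0.034],[0.1,0,0,0,0,0,0.034],[0.1,0,0,0,0,0,0.034],[0.1,-0.0045,0.0095,0,0,0,0],[0.1,-0.0045,0.0095,0,0,0,0],[0.1,-0.0045,0.0095,0,0,0,0],[0.1,-0.0045,0.0095,0,0,0,0],[0.1,-0.0045,0.0095,0,0,0,0],[0.1,-0.0045,0.0095,0,0,0,0]])

```text
time_s: 6.07
tcp_pos: [0.4974, -0.1301, 0.0254]
eef_rot: [-179.7, 0.0, -97.8]
contact_force: [4.7, -3.0, 4.4]
gripper_width: 0.0157
gripper_force: 50.1
```

```bash
python3 - <<'E'
from h import *
c=capture("top");save(c,"t2",(170,150,310,240),5.5);np.save("t2.npy",c,allow_pickle=True)
s=get_state();print(s["time_s"],s["tcp_pos"],s["eef_rot"],s["gripper_width"],s["contact_force"])
P=pts(c);z=P[...,2]
m=np.zeros(z.shape,bool);m[165:215,175:235]=1;m&=(z>.036)&(z<.055)
v,u=np.nonzero(m);w=ray(c,np.c_[u,v],.0435)[:,:2]*1000
print(m.sum(),cv2.minAreaRect(w.astype(np.float32)))
E
```

```text
6.1167 [ 0.49573983 -0.1294329   0.02546612] [-1.79700666e+02  6.30370318e-02 -9.78701457e+01] 0.015407348320074447 [1.2950288  2.23579642 3.55938144]Traceback (most recent call last):
  File "<stdin>", line 6, in <module>
  File "h.py", line 11, in ray
    d=cv2.undistortPoints(np.array(uv,float).reshape(-1,1,2),c["camera_matrix"],np.array([c["k1"],0,0,0.])).reshape(-1,2)
      ~~~~~~~~~~~~~~~~~~~^^^^^^^^^^^^^^^^^^^^^^^^^^^^^^^^^^^^^^^^^^^^^^^^^^^^^^^^^^^^^^^^^^^^^^^^^^^^^^^^^^
cv2.error: OpenCV(4.12.0) /io/opencv/modules/calib3d/src/undistort.dispatch.cpp:347: error: (-215:Assertion failed) CV_IS_MAT(_src) && CV_IS_MAT(_dst) && (_src->rows == 1 || _src->cols == 1) && (_dst->rows == 1 || _dst->cols == 1) && _src->cols + _src->rows - 1 == _dst->rows + _dst->cols - 1 && (CV_MAT_TYPE(_src->type) == CV_32FC2 || CV_MAT_TYPE(_src->type) == CV_64FC2) && (CV_MAT_TYPE(_dst->type) == CV_32FC2 || CV_MAT_TYPE(_dst->type) == CV_64FC2) in function 'cvUndistortPointsInternal'
```

View pics/t2.png

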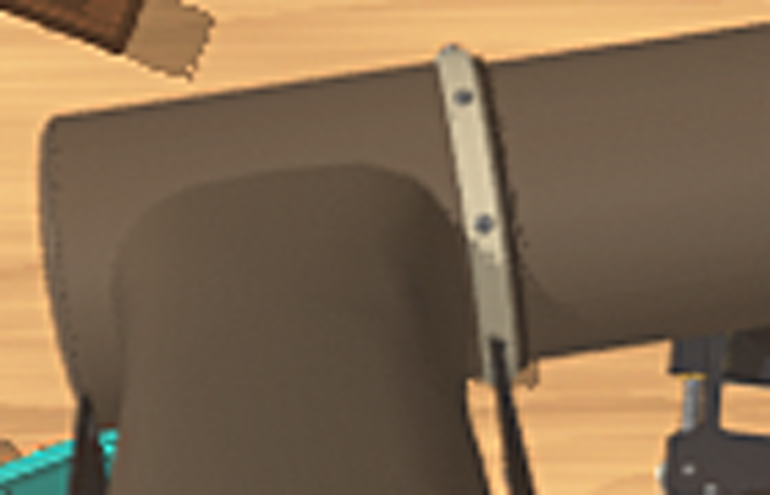

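The arm hides the workplace from the top camera; I'll try the scene camera.

```bash
python3 - <<'E'
from h import *
c=capture("scene");save(c,"s1",s=1.5);np.save("s1.npy",c,allow_pickle=True);print(c["T"].round(3),c["camera_matrix"][0,0])
E
```

```text
[[-0.294  0.818 -0.494  1.003]
 [ 0.956  0.25  -0.154  0.145]
 [-0.002 -0.518 -0.856  0.869]
 [ 0.     0.     0.     1.   ]] 365.88386278935405
```

View pics/s1.png

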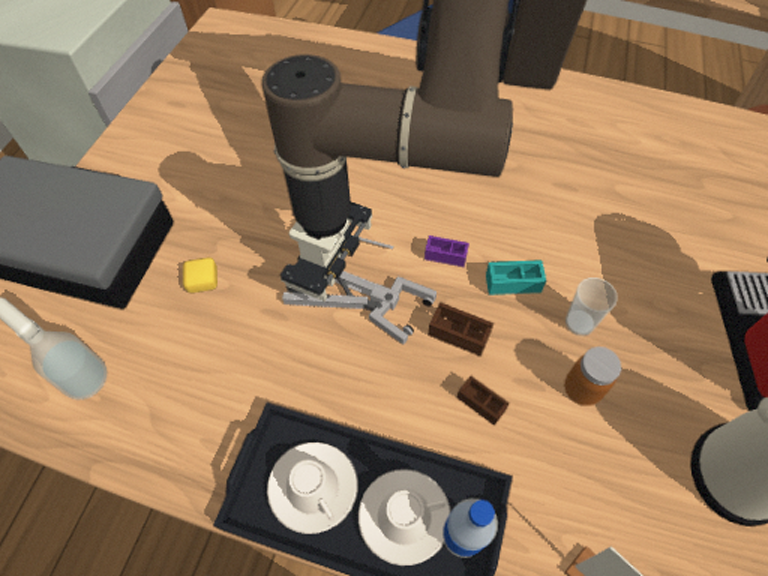

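The scene camera sees both: the clamp pivot at (389,297), the jaw tips at (435,298) and (407,333), and the caddy at (461,327). I'll measure the two relative to each other here.

```bash
python3 - <<'E'
from h import *
c=np.load("s1.npy",allow_pickle=True).item()
save(c,"s1c",(235,180,335,245),8)
P=pts(c);z=P[...,2]
m=np.zeros(z.shape,bool);m[195:240,280:332]=1;m&=(z>.036)&(z<.055)
v,u=np.nonzero(m);w=ray(c,np.c_[u,v],.0435)[:,:2]*1000
print(m.sum(),cv2.minAreaRect(w.astype(np.float32)))
E
```

```text
402 ((547.302734375, 127.71856689453125), (100.53402709960938, 53.48601150512695), 81.66834259033203)
```

View pics/s1c.png

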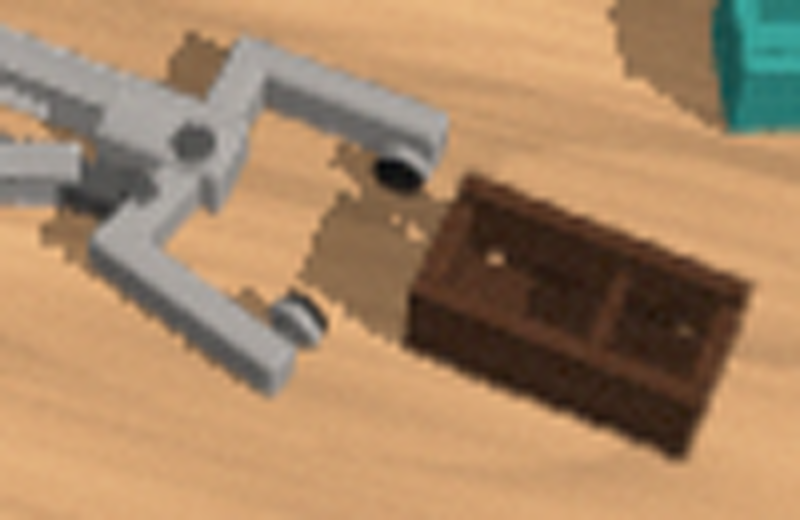

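The crop shows the caddy's top corners at about (470,172), (750,285), (697,400) and (410,290). The clamp shows its pivot at (193,140), and the fixed arm's outer edge runs from (243,38) to (447,115).

```bash
cat > m.py <<'E'
from h import *
def fit(c,box,s,piv,cad,ca,fa,heading):
    f=lambda q,z:ray(c,np.array(q)/s+np.array(box[:2])-.5+.5/s,z)[:,:2]*1000
    o=f([piv],.027)[0];k=f(cad,.044)
    d=k[1]-k[0]+k[2]-k[3];ch=np.degrees(np.arctan2(d[1],d[0]))
    a=f(fa,.026);d=a[1]-a[0];h=np.degrees(np.arctan2(d[1],d[0]))
    e=np.radians(heading);ex=np.array([np.cos(e),np.sin(e)]);ey=np.array([-ex[1],ex[0]])
    print("origin",o.round(1),"arm heading",h.round(1),"caddy heading",ch.round(1),"centre",k.mean(0).round(1))
    print("caddy sizes",[np.linalg.norm(k[i]-k[(i+1)%4]).round(1) for i in range(4)])
    q=k.mean(0)-o;print("centre in clamp",q@ex,q@ey,"corners",[((p-o)@ex).round(1) for p in k],[((p-o)@ey).round(1) for p in k])
    print("arm in clamp",[((p-o)@ex).round(1) for p in a],[((p-o)@ey).round(1) for p in a])
E
python3 - <<'E'
from m import *
c=np.load("s1.npy",allow_pickle=True).item()
fit(c,(235,180,335,245),8,(193,140),[(470,172),(750,285),(697,398),(411,290)],0,[(243,38),(447,115)],82.1)
E
```

```text
origin [519.4 -10.7] arm heading 82.7 caddy heading 82.5 centre [544.7 127.2]
caddy sizes [np.float64(97.6), np.float64(45.0), np.float64(96.4), np.float64(48.4)]
centre in clamp 140.09058341470234 -6.01842292678872 corners [np.float64(91.8), np.float64(189.4), np.float64(187.8), np.float64(91.4)] [np.float64(17.9), np.float64(16.8), np.float64(-28.2), np.float64(-30.6)]
arm in clamp [np.float64(-2.1), np.float64(73.5)] [np.float64(44.8), np.float64(45.7)]
```

Emit:
apply_moves(targets=[[0.1,-0.004,0,0,0,0,0],[0.1,-0.004,0,0,0,0,0],[0.1,-0.004,0,0,0,0,0],[0.1,-0.004,0,0,0,0,0],[0.1,-0.004,0,0,0,0,0],[0.1,-0.004,0,0,0,0,0],[0.1,-0.004,0,0,0,0,0],[0.1,-0.004,0,0,0,0,0]])

```text
time_s: 6.83
tcp_pos: [0.5, -0.0997, 0.0254]
eef_rot: [-179.9, -0.1, -97.8]
contact_force: [-0.7, -10.6, 10.9]
gripper_width: 0.0157
gripper_force: 50.0
```

Emit:
apply_moves(targets=[[0.1,-0.004,0,0,0,0,0],[0.1,-0.004,0,0,0,0,0],[0.1,-0.004,0,0,0,0,0],[0.1,-0.004,0,0,0,0,0],[0.1,-0.004,0,0,0,0,0],[0.1,-0.004,0,0,0,0,0],[0.1,-0.004,0,0,0,0,0],[0.1,-0.004,0,0,0,0,0],[0.1,-0.003,0,0,0,0,0],[0.1,-0.003,0,0,0,0,0],[0.1,0,0,0,0,0,0]])

```text
time_s: 7.75
tcp_pos: [0.5051, -0.0617, 0.0254]
eef_rot: [-179.9, -0.0, -97.8]
contact_force: [-1.2, -8.1, 13.5]
gripper_width: 0.0155
gripper_force: 50.0
```

```bash
python3 - <<'E'
from h import *
c=capture("scene");save(c,"s2c",(235,180,335,245),8);np.save("s2.npy",c,allow_pickle=True)
s=get_state();print(s["time_s"],s["tcp_pos"],s["eef_rot"],s["gripper_width"],s["contact_force"])
P=pts(c);z=P[...,2]
m=np.zeros(z.shape,bool);m[195:240,275:332]=1;m&=(z>.036)&(z<.055)
v,u=np.nonzero(m);w=ray(c,np.c_[u,v],.0435)[:,:2]*1000
print(m.sum(),cv2.minAreaRect(w.astype(np.float32)))
E
```

```text
7.8 [ 0.50509269 -0.06174291  0.02542366] [-1.79891339e+02 -3.75133781e-02 -9.78328852e+01] 0.015389260562310622 [-1.29050979 -6.78097534 13.63457418]
408 ((547.5748291015625, 127.65623474121094), (100.48563385009766, 54.01647186279297), 82.31896209716797)
```

View pics/s2c.png

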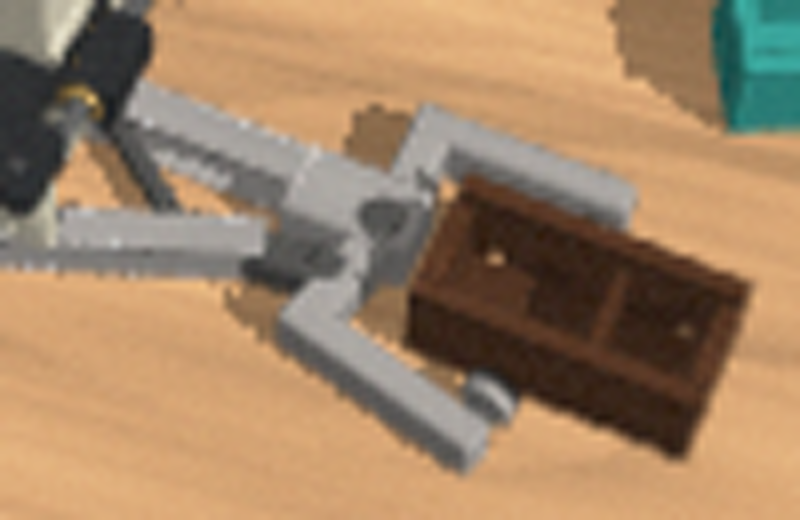

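The scene crop shows the caddy between the arms, still where it was, with the moving pad at (492,395) a bit short of mid-length. I'll push 2 mm more, let go, and move over to the squeeze position.

Emit:
apply_moves(targets=[[0.1,-0.002,0,0,0,0,0],[0.1,0,0,0,0,0,0],[0.4,0,0,0,0,0,0],[0.4,0,0,0,0,0,0],[0.4,0,0,0,0,0,0],[0.4,0,0,-0.02,0,0,0],[0.4,0,0,-0.025,0,0,0],[0.4,0,0,-0.02,0,0,0],[1,-0.02,-0.0125,0,0,0,0],[1,-0.02,-0.0125,0,0,0,0],[1,0,0,0,0,0,0],[1,0,0,0,0,0,0]])

```text
time_s: 8.8
tcp_pos: [0.5353, -0.0219, 0.0884]
eef_rot: [180.0, 0.0, -97.8]
contact_force: [0.0, -0.3, 0.3]
gripper_width: 0.0563
gripper_force: 0.0
```

```bash
python3 - <<'E'
from h import *
s=get_state();print(s["time_s"],s["tcp_pos"],s["eef_rot"],s["gripper_width"],s["contact_force"])
c=capture("wrist");save(c,"w3",s=1.5);np.save("w3.npy",c,allow_pickle=True)
E
```

```text
8.8 [ 0.53533139 -0.02189222  0.08844778] [ 1.79999463e+02  1.30129156e-02 -9.78116592e+01] 0.05634655152934013 [ 0.03979264 -0.30456848  0.26752881]
```

View pics/w3.png

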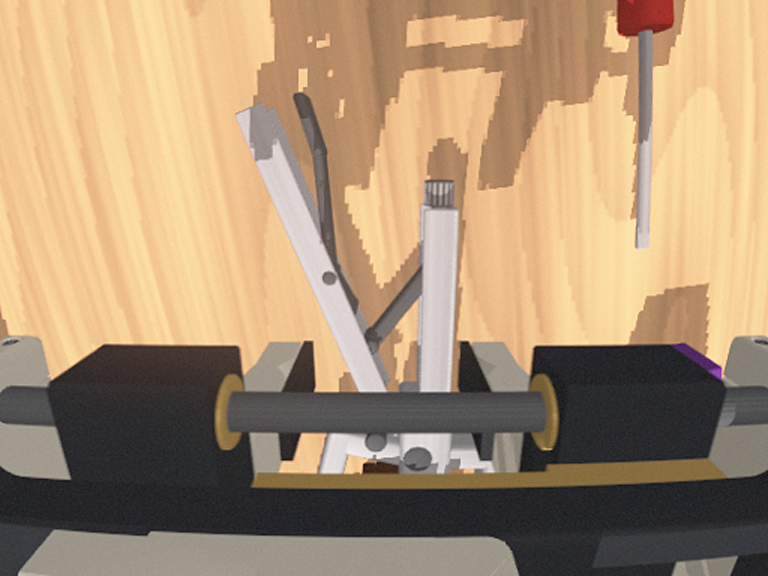

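The wrist view shows the clamp still open: fixed bar tail at (424–459,207), pivot at (417,458), and the moving handle running from (250,110) to (375,390). The gripper is still widening. I'll check the mid-point between the handles.

```bash
python3 - <<'E'
from h import *
c=np.load("w3.npy",allow_pickle=True).item()
n=["pivot","fixtailL","fixtailR","fixmidL","fixmidR","movtailL","movtailR","movmidL","movmidR","levtip"]
p=np.array([(417,458),(425,207),(459,208),(420,370),(451,370),(236,115),(267,106),(300,264),(332,258),(301,96)])/1.5
w=ray(c,p,.026)[:,:2]*1000
t=(w[1]+w[2])/2;f=(w[3]+w[4])/2;d=f-t;print("heading",np.degrees(np.arctan2(d[1],d[0])))
e=np.radians(82.2);ex=np.array([np.cos(e),np.sin(e)]);ey=np.array([-ex[1],ex[0]])
T=np.array([535.3,-21.9])
for a,b in zip(n,w): print(a,b.round(1),"rel pivot",((b-w[0])@ex).round(1),((b-w[0])@ey).round(1),"rel TCP",((b-T)@ex).round(1),((b-T)@ey).round(1))
E
```

```text
heading 81.94135608495377
pivot [529.6  57.2] rel pivot 0.0 0.0 rel TCP 77.6 16.4
fixtailL [510.9 -73.8] rel pivot -132.3 0.8 rel TCP -54.7 17.1
fixtailR [495.9 -71.3] rel pivot -131.9 16.0 rel TCP -54.3 32.4
fixmidL [522.2   5.5] rel pivot -52.3 0.3 rel TCP 25.4 16.7
fixmidR [506.9   7.6] rel pivot -52.2 15.7 rel TCP 25.4 32.1
movtailL [ 586.3 -124. ] rel pivot -171.9 -80.8 rel TCP -94.3 -64.4
movtailR [ 572.3 -125.6] rel pivot -175.3 -67.2 rel TCP -97.7 -50.8
movmidL [571.  -55.7] rel pivot -106.3 -56.3 rel TCP -28.6 -39.9
movmidR [555.8 -56.4] rel pivot -109.1 -41.4 rel TCP -31.4 -25.0
levtip [ 557.3 -127.4] rel pivot -179.1 -52.5 rel TCP -101.5 -36.1
```

Emit:
apply_moves(targets=[[1,0,0,0,0,0,0],[1,0,0,0,0,0,0],[1,0,0,0,0,0,0],[1,0,0,0,0,0,0],[1,0,0,0,0,0,0],[1,0,0,0.02,0,0,0],[1,0,0,0.025,0,0,0],[1,0,0,0.012,0,0,0],[1,0,0,0.006,0,0,0],[0.85,0,0,0,0,0,0],[0.77,0,0,0,0,0,0],[0.77,0,0,0,0,0,0]], newtons=48)

```text
time_s: 9.85
tcp_pos: [0.5357, -0.0227, 0.0265]
eef_rot: [-179.9, 0.0, -97.9]
contact_force: [0.3, -0.4, 1.5]
gripper_width: 0.0731
gripper_force: 0.0
```

Emit:
apply_moves(targets=[[0.735,0,0.0006,0,0,0,0],[0.7,0,0.0009,0,0,0,0],[0.665,0,0.0009,0,0,0,0],[0.63,0,0.0009,0,0,0,0],[0.595,0,0.0009,0,0,0,0]])

```text
time_s: 10.27
tcp_pos: [0.53, -0.022, 0.0265]
eef_rot: [180.0, 0.0, -97.9]
contact_force: [-5.5, 4.0, 9.7]
gripper_width: 0.0544
gripper_force: 16.7
```

Emit:
apply_moves(targets=[[0.56,0,0.0009,0,0,0,0],[0.525,0,0.0009,0,0,0,0],[0.49,0,0.0009,0,0,0,0],[0.46,0,0.0009,0,0,0,0]])

```text
time_s: 10.6
tcp_pos: [0.5258, -0.0218, 0.0263]
eef_rot: [179.9, -0.0, -97.9]
contact_force: [-6.0, 2.6, 8.7]
gripper_width: 0.0418
gripper_force: 5.8
```

Emit:
apply_moves(targets=[[0.43,0,0.0009,0,0,0,0],[0.4,0,0.0005,0,0,0,0],[0.37,0,0,0,0,0,0],[0.37,0,0,0,0,0,0]])

```text
time_s: 10.93
tcp_pos: [0.524, -0.0217, 0.0258]
eef_rot: [179.9, -0.0, -97.9]
contact_force: [-6.3, 1.9, 8.1]
gripper_width: 0.0354
gripper_force: 47.9
```

Emit:
apply_moves(targets=[[0.6,0,0,0,0,0,0],[0.6,0,0,0,0,0,0],[0.6,0,0,0,0,0,0],[0.6,0,0,0,0,0,0],[0.6,0,0,-0.02,0,0,0],[0.6,0,0,-0.025,0,0,0],[0.6,0,0,-0.02,0,0,0],[0.6,0,0,-0.02,0,0,0],[0.6,0.01,0,-0.02,0,0,0],[0.6,0,0,0,0,0,0]])

```text
time_s: 11.77
tcp_pos: [0.5266, -0.0317, 0.1345]
eef_rot: [-179.7, 0.1, -97.8]
contact_force: [0.1, 0.2, 0.2]
gripper_width: 0.0524
gripper_force: 0.0
```

```bash
cat > a.py <<'E'
from h import *
def wristmap(c,origin,head):
    """points of clamp-height in clamp frame, grouped by x"""
    P=pts(c)*1000;m=(P[...,2]>12)&(P[...,2]<32)
    e=np.radians(head);ex=np.array([np.cos(e),np.sin(e)]);ey=np.array([-ex[1],ex[0]])
    q=P[m][:,:2]-origin;x=q@ex;y=q@ey;return x,y,P[m][:,2]
def runs(x,y,xs,w=3):
    for x0 in xs:
        s=np.sort(y[(abs(x-x0)<w)&(abs(y)<90)]);
        if len(s)==0: print(x0,"-");continue
        k=np.split(s,np.nonzero(np.diff(s)>3)[0]+1)
        print(x0,[(round(a[0],1),round(a[-1],1),len(a)) for a in k if len(a)>4])
E
python3 - <<'E'
from a import *
s=get_state();print(s["time_s"],s["tcp_pos"],s["gripper_width"],s["contact_force"])
c=capture("wrist");np.save("w4.npy",c,allow_pickle=True)
x,y,z=wristmap(c,np.array([529.6,57.2]),82.1)
runs(x,y,[-60,-80,-100,-115,-125,-135,-141,-150,-155,-160,-165,-170,-175,-180])
c=capture("scene");np.save("s3.npy",c,allow_pickle=True)
P=pts(c);z=P[...,2]
m=np.zeros(z.shape,bool);m[195:240,275:332]=1;m&=(z>.036)&(z<.055)
v,u=np.nonzero(m);w=ray(c,np.c_[u,v],.0435)[:,:2]*1000
print(m.sum(),cv2.minAreaRect(w.astype(np.float32)))
a=c["frame"][180:245,235:335,::-1];b=np.load("w4.npy",allow_pickle=True).item()["frame"][...,::-1]
A=cv2.resize(a,None,fx=4,fy=4,interpolation=cv2.INTER_CUBIC);B=b[:300,140:440]
o=np.zeros((300,700,3),np.uint8);o[:260,:400]=A;o[:,400:]=B;cv2.imwrite("pics/both.png",o)
E
```

```text
11.7667 [ 0.52657972 -0.03172505  0.13450936] 0.052366930373220245 [0.098501   0.21960936 0.18251653]
-60 [(np.float64(-23.9), np.float64(12.2), 258)]
-80 [(np.float64(-23.6), np.float64(12.6), 275)]
-100 [(np.float64(-23.4), np.float64(-9.5), 116), (np.float64(-2.7), np.float64(12.9), 131)]
-115 [(np.float64(-23.2), np.float64(12.5), 282)]
-125 [(np.float64(-23.0), np.float64(13.0), 298)]
-135 [(np.float64(-23.0), np.float64(-9.6), 123), (np.float64(-4.4), np.float64(12.9), 143)]
-141 [(np.float64(-22.9), np.float64(-9.6), 118), (np.float64(-2.0), np.float64(12.7), 131)]
-150 [(np.float64(-22.8), np.float64(-8.8), 123), (np.float64(0.5), np.float64(7.0), 49)]
-155 [(np.float64(-22.7), np.float64(-8.8), 142), (np.float64(2.1), np.float64(7.6), 52)]
-160 [(np.float64(-22.6), np.float64(-8.8), 143), (np.float64(2.6), np.float64(7.6), 55)]
-165 [(np.float64(-22.6), np.float64(-8.8), 126), (np.float64(3.3), np.float64(8.2), 46)]
-170 [(np.float64(-22.5), np.float64(-8.8), 144), (np.float64(3.5), np.float64(8.2), 52)]
-175 [(np.float64(-22.5), np.float64(-8.8), 144), (np.float64(4.0), np.float64(8.1), 41)]
-180 [(np.float64(-22.4), np.float64(-8.9), 60)]
385 ((546.8295288085938, 130.05743408203125), (100.28482818603516, 50.43660354614258), 83.79325866699219)
```

View pics/both.png

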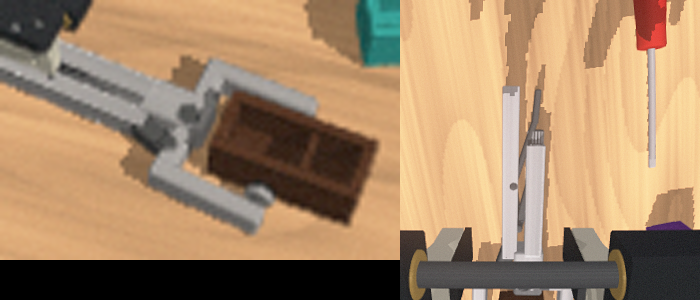

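The left half shows the clamp locked round the caddy with the pads near mid-length and the loose side's gap closed. The right half shows the handles parallel, 36 mm over both with the hand off, and the lever tab free at (537,95). It holds, so next I'll go to the lever tab.

Emit:
apply_moves(targets=[[0.52,0.025,0.0007,0,0,0,0],[0.52,0.025,0.0007,0,0,0,0],[0.52,0.0235,0.0007,0,0,0,0],[0.52,0,0,0.035,0,0,0],[0.52,0,0,0.035,0,0,0],[0.52,0,0,0.025,0,0,0],[0.52,0,0,0.013,0,0,0],[0.52,0,0,0,0,0,0]])

```text
time_s: 12.53
tcp_pos: [0.5101, -0.1043, 0.0202]
eef_rot: [179.7, -0.1, -97.9]
contact_force: [-0.1, 0.8, 0.7]
gripper_width: 0.0457
gripper_force: 0.0
```

Emit:
apply_moves(targets=[[0.42,0,0,0,0,0,0],[0.36,0,0,0,0,0,0],[0.33,0,0,0,0,0,0],[0.3,0,0,0,0,0,0],[0.27,0,0,0,0,0,0],[0.25,0,0,0,0,0,0]], newtons=22)

```text
time_s: 13.03
tcp_pos: [0.5119, -0.1041, 0.0224]
eef_rot: [180.0, -0.0, -97.9]
contact_force: [0.6, -1.8, -2.2]
gripper_width: 0.0233
gripper_force: 4.6
```

Emit:
apply_moves(targets=[[0.23,0,0,0,0,0,0],[0.23,0,-0.004,0,0,0,-0.016],[0.23,0,-0.004,0,0,0,-0.016],[0.23,0,-0.004,0,0,0,-0.016],[0.23,0,-0.004,0,0,0,-0.016],[0.23,0,0,0,0,0,0]])

```text
time_s: 13.53
tcp_pos: [0.5288, -0.1054, 0.0226]
eef_rot: [-180.0, 0.0, -92.1]
contact_force: [0.6, 0.1, -1.2]
gripper_width: 0.0201
gripper_force: 2.1
```

```bash
python3 - <<'E'
from a import *
s=get_state();print(s["time_s"],s["tcp_pos"],s["eef_rot"],s["gripper_width"],s["gripper_force"],s["contact_force"])
c=capture("scene");np.save("s4.npy",c,allow_pickle=True)
for f in ("s3","s4"):
    c=np.load(f+".npy",allow_pickle=True).item()
    P=pts(c);z=P[...,2]
    m=np.zeros(z.shape,bool);m[195:240,275:332]=1;m&=(z>.036)&(z<.055)
    v,u=np.nonzero(m);w=ray(c,np.c_[u,v],.0435)[:,:2]*1000
    print(m.sum(),cv2.minAreaRect(w.astype(np.float32)))
    x,y,z=wristmap(c,np.array([529.6,57.2]),82.1)
    runs(x,y,[-20,-30,-40,-60,-80,-100,-120,30,50,58,65])
E
```

```text
13.5333 [ 0.52878311 -0.10542064  0.02264233] [-1.79976616e+02  7.70444283e-03 -9.20527724e+01] 0.020063014680436086 2.0767925562540768 [ 0.63491171  0.1354829  -1.21179977]
385 ((546.8295288085938, 130.05743408203125), (100.28482818603516, 50.43660354614258), 83.79325866699219)
-20 [(np.float64(-30.7), np.float64(7.7), 35)]
-30 [(np.float64(-27.6), np.float64(-0.1), 22), (np.float64(3.4), np.float64(10.5), 8)]
-40 [(np.float64(-24.7), np.float64(-17.8), 10), (np.float64(-3.3), np.float64(6.7), 9)]
-60 [(np.float64(-24.7), np.float64(-10.7), 15), (np.float64(-7.2), np.float64(11.6), 15)]
-80 [(np.float64(-23.7), np.float64(-11.1), 14), (np.float64(-4.7), np.float64(11.0), 15)]
-100 [(np.float64(-24.1), np.float64(-17.3), 9)]
-120 [(np.float64(-23.5), np.float64(-16.6), 9)]
30 [(np.float64(-56.5), np.float64(-44.6), 13), (np.float64(-29.5), np.float64(-28.4), 7), (np.float64(-0.8), np.float64(9.5), 7), (np.float64(31.8), np.float64(44.6), 11)]
50 [(np.float64(-57.4), np.float64(-45.0), 16), (np.float64(-29.6), np.float64(-26.4), 7), (np.float64(-3.9), np.float64(11.4), 18), (np.float6
[... 1192 characters left out ...]

30 [(np.float64(-52.2), np.float64(-40.0), 15), (np.float64(-22.9), np.float64(-20.5), 7), (np.float64(45.5), np.float64(50.1), 8)]
50 [(np.float64(-63.7), np.float64(-46.6), 16), (np.float64(-24.4), np.float64(-21.9), 8), (np.float64(-0.9), np.float64(16.5), 18), (np.float64(40.2), np.float64(48.5), 11)]
58 [(np.float64(-62.5), np.float64(-51.3), 12), (np.float64(-45.0), np.float64(-33.8), 12), (np.float64(-24.8), np.float64(-23.1), 7), (np.float64(4.1), np.float64(15.1), 14), (np.float64(38.4), np.float64(52.5), 14)]
65 [(np.float64(-44.8), np.float64(-36.6), 10), (np.float64(-26.8), np.float64(-24.5), 9), (np.float64(-0.9), np.float64(13.7), 17), (np.float64(38.3), np.float64(50.0), 13)]
```

Emit:
apply_moves(targets=[[0.4,0,0,0,0,0,0],[0.4,0,0,0,0,0,0],[0.4,0,0,0,0,0,0],[0.4,0,0,-0.02,0,0,0],[0.4,0,0,-0.035,0,0,0],[0.4,0,0,-0.035,0,0,0],[0.4,0.02,0,-0.02,0,0,0],[0.4,0,0,0,0,0,0],[0.4,0,0,0,0,0,0]])

```text
time_s: 14.33
tcp_pos: [0.5282, -0.126, 0.1343]
eef_rot: [-179.8, 0.0, -92.2]
contact_force: [0.6, 0.4, -1.0]
gripper_width: 0.0353
gripper_force: 0.0
```

```bash
python3 - <<'E'
from a import *
s=get_state();print(s["time_s"],s["tcp_pos"],s["eef_rot"],s["gripper_width"],s["contact_force"])
c=capture("wrist");np.save("w5.npy",c,allow_pickle=True)
x,y,z=wristmap(c,np.array([529.6,57.2]),82.1)
runs(x,y,range(-40,-200,-10),2)
c=capture("scene");np.save("s5.npy",c,allow_pickle=True)
x,y,z=wristmap(c,np.array([529.6,57.2]),82.1)
print("scene");runs(x,y,range(70,-180,-10),2)
P=pts(c);z=P[...,2]
m=np.zeros(z.shape,bool);m[195:240,275:332]=1;m&=(z>.036)&(z<.055)
v,u=np.nonzero(m);w=ray(c,np.c_[u,v],.0435)[:,:2]*1000
r=cv2.minAreaRect(w.astype(np.float32));print(m.sum(),r,cv2.boxPoints(r))
E
```

```text
14.3333 [ 0.52824694 -0.12597637  0.13425002] [-1.79784457e+02  3.17443174e-02 -9.21956242e+01] 0.035259941000906216 [ 0.60905883  0.4279395  -0.98054716]
-40 -
-50 -
-60 [(np.float64(-14.7), np.float64(8.8), 82)]
-70 [(np.float64(-16.7), np.float64(-3.5), 46), (np.float64(5.9), np.float64(18.9), 47), (np.float64(26.6), np.float64(33.5), 22)]
-80 [(np.float64(-19.7), np.float64(-3.4), 59), (np.float64(14.1), np.float64(22.8), 32)]
-90 []
-100 -
-110 -
-120 [(np.float64(-27.2), np.float64(-8.0), 77)]
-130 [(np.float64(-29.0), np.float64(-14.8), 63), (np.float64(-11.2), np.float64(-6.3), 23)]
-140 [(np.float64(-30.7), np.float64(-16.8), 61), (np.float64(-10.3), np.float64(-5.3), 24)]
-150 [(np.float64(-32.7), np.float64(-18.6), 67), (np.float64(-9.4), np.float64(-4.1), 24)]
-160 [(np.float64(-34.4), np.float64(-20.7), 68), (np.float64(-9.2), np.float64(-4.4), 23)]
-170 [(np.float64(-37.1), np.float64(-22.6), 65), (np.float64(-10.3), np.float64(-5.5), 27)]
-180 [(np.float64(-31.4), np.float64(-24.5), 9), (np.float64(-11.2), np.float64(-6.6), 33)]
-190 -
scene
70 [(np.float64(2.0), np.fl
[... 1738 characters left out ...]
np.float64(42.7), 6)]
-110 [(np.float64(-25.9), np.float64(-12.5), 9)]
-120 [(np.float64(-27.5), np.float64(-18.1), 9)]
-130 [(np.float64(-29.9), np.float64(-28.0), 5), (np.float64(-24.0), np.float64(-16.6), 5)]
-140 [(np.float64(-31.5), np.float64(-26.4), 5), (np.float64(-10.2), np.float64(-7.0), 5)]
-150 [(np.float64(-33.2), np.float64(-22.4), 10)]
-160 [(np.float64(-36.2), np.float64(-24.2), 8)]
-170 [(np.float64(-37.7), np.float64(-31.0), 5), (np.float64(-11.6), np.float64(-7.0), 5)]
389 ((546.5641479492188, 133.52308654785156), (100.35369873046875, 49.780426025390625), 74.99166107177734) [[509.52924   91.50342 ]
 [557.6115    78.612305]
 [583.59906  175.54276 ]
 [535.5168   188.43387 ]]
```

```bash
python3 - <<'E'
from a import *
O=np.array([529.6,57.2]);e=np.radians(82.1);ex=np.array([np.cos(e),np.sin(e)]);ey=np.array([-ex[1],ex[0]])
for f in("s5","w5"):
    c=np.load(f+".npy",allow_pickle=True).item();P=pts(c)*1000
    hsv=cv2.cvtColor(c["frame"],cv2.COLOR_RGB2HSV)
    m=(P[...,2]>19)&(P[...,2]<30)&(hsv[...,1]<60)&(hsv[...,2]>110)
    q=P[m][:,:2]-O;x=q@ex;y=q@ey
    for nm,k in (("fixed",(x<-35)&(x>-140)&(y>12-.25*(x+35))&(y<80)),("moving",(x<-60)&(x>-180)&(y<-3+.2*(x+70)+2)&(y>-60)),("fixarm",(x>10)&(x<90)&(y>35)&(y<80))):
        if k.sum()<15: print(f,nm,k.sum());continue
        pt=np.c_[x,y][k].astype(np.float32);l=cv2.fitLine(pt,cv2.DIST_HUBER,0,.01,.01).ravel()
        h=np.degrees(np.arctan2(l[1],l[0]));h=h if abs(h)<90 else h-180*np.sign(h)
        n=np.array([-l[1],l[0]]);d=(pt-l[2:])@n
        print(f,nm,k.sum(),"heading",(82.1+h).round(1),"pt",l[2:].round(1),"x range",np.percentile(pt[:,0],[2,98]).round(1),"half width",np.percentile(d,[3,97]).round(1))
E
```

```text
s5 fixed 150 heading 72.4 pt [-78.9  36.2] x range [-121.3  -36.9] half width [-7.5  7.3]
s5 moving 207 heading 94.2 pt [-119.1  -21.4] x range [-172.8  -62.3] half width [-6.3  7.7]
s5 fixarm 144 heading 76.6 pt [50.8 46.7] x range [12.2 88. ] half width [-11.7   8.9]
w5 fixed 60 heading 32.1 pt [-66.7  29.9] x range [-71.  -63.2] half width [-3.5  4.9]
w5 moving 1311 heading 93.2 pt [-129.5  -21.6] x range [-177.   -62.3] half width [-6.5  6.5]
w5 fixarm 0
```

Emit:
apply_moves(targets=[[0.4,-0.026,0.0193,0,0,0,0],[0.4,-0.026,0.0193,0,0,0,0],[0.4,-0.0256,0.0193,0,0,0,0],[0.4,0,0,0,0,0,0.0585],[0.4,0,0,0,0,0,0.0585],[0.4,0,0,0,0,0,0.0585],[0.4,0,0,0,0,0,0],[0.4,0,0,0,0,0,0]])

```text
time_s: 15.1
tcp_pos: [0.4719, -0.0457, 0.1317]
eef_rot: [179.9, -0.1, -107.7]
contact_force: [0.5, -0.6, 0.3]
gripper_width: 0.0349
gripper_force: 0.0
```

```bash
python3 - <<'E'
from a import *
s=get_state();print(s["time_s"],s["tcp_pos"],s["eef_rot"],s["gripper_width"],s["contact_force"])
c=capture("wrist");np.save("w6.npy",c,allow_pickle=True)
x,y,z=wristmap(c,s["tcp_pos"][:2]*1000,s["eef_rot"][2]+180)
runs(x,y,range(30,-90,-6),2)
E
```

```text
15.1 [ 0.47192281 -0.045687    0.13166601] [ 1.79909790e+02 -5.85863575e-02 -1.07739035e+02] 0.03486004120160057 [ 0.48511782 -0.59333421  0.32303134]
30 [(np.float64(-60.3), np.float64(-43.6), 60), (np.float64(-17.7), np.float64(7.0), 116)]
24 [(np.float64(-62.5), np.float64(-47.4), 79), (np.float64(-12.9), np.float64(6.9), 99)]
18 [(np.float64(-64.9), np.float64(-49.7), 82), (np.float64(-8.0), np.float64(6.9), 79)]
12 [(np.float64(-67.9), np.float64(-50.4), 94), (np.float64(-8.0), np.float64(6.9), 80)]
6 [(np.float64(-69.2), np.float64(-50.9), 100), (np.float64(-8.0), np.float64(6.8), 77)]
0 [(np.float64(-72.2), np.float64(-51.2), 107), (np.float64(-7.9), np.float64(6.7), 86)]
-6 [(np.float64(-74.4), np.float64(-51.5), 105), (np.float64(-7.8), np.float64(6.7), 84)]
-12 [(np.float64(-76.5), np.float64(-61.0), 80), (np.float64(-57.0), np.float64(-52.0), 32), (np.float64(-7.8), np.float64(6.8), 74)]
-18 [(np.float64(-79.4), np.float64(-63.1), 86), (np.float64(-57.6), np.float64(-52.3), 34), (np.float64(-7.1), np.float64(6.0), 72), (np.float64(61.2), np.float64(68.1), 33)]
-24 [(np.flo
[... 417 characters left out ...]
at64(62.3), 30)]
-42 [(np.float64(-87.5), np.float64(-72.8), 86), (np.float64(-61.1), np.float64(-55.1), 41), (np.float64(54.0), np.float64(60.1), 34)]
-48 [(np.float64(-89.8), np.float64(-74.7), 88), (np.float64(-62.8), np.float64(-57.1), 42), (np.float64(52.0), np.float64(59.0), 34)]
-54 [(np.float64(-88.3), np.float64(-77.0), 46), (np.float64(-64.7), np.float64(-58.9), 46), (np.float64(50.8), np.float64(56.8), 37)]
-60 [(np.float64(-65.2), np.float64(-60.6), 27), (np.float64(48.9), np.float64(54.9), 37)]
-66 [(np.float64(47.1), np.float64(53.5), 35)]
-72 [(np.float64(45.2), np.float64(51.7), 39)]
-78 [(np.float64(43.7), np.float64(49.6), 37)]
-84 [(np.float64(41.7), np.float64(48.8), 39)]
```

Emit:
apply_moves(targets=[[0.4,0,-0.0005,0.035,0,0,0],[0.4,0,0,0.035,0,0,0],[0.4,0,0,0.024,0,0,0],[0.4,0,0,0.012,0,0,0],[0.4,0,0,0,0,0,0],[0.1,0,0,0,0,0,0],[0.1,0,0,0,0,0,0],[0.1,0,0,0,0,0,0],[0.1,0,0,0,0,0,0],[0.1,0,0,0,0,0,0]], newtons=50)

```text
time_s: 15.98
tcp_pos: [0.4736, -0.0458, 0.0276]
eef_rot: [-179.9, 0.1, -107.9]
contact_force: [-2.1, 1.1, 4.9]
gripper_width: 0.0158
gripper_force: 50.0
```

Emit:
apply_moves(targets=[[0.1,0.003,-0.0001,0,0,0,0],[0.1,0.004,-0.0002,0,0,0,0],[0.1,0.004,-0.0002,0,0,0,0],[0.1,0.004,-0.0002,0,0,0,0],[0.1,0.004,-0.0002,0,0,0,0]])

```text
time_s: 16.4
tcp_pos: [0.4699, -0.0637, 0.0276]
eef_rot: [-179.8, 0.1, -107.9]
contact_force: [0.5, 6.2, 2.9]
gripper_width: 0.0157
gripper_force: 50.0
```

```bash
cat > cad.py <<'E'
from h import *
c=capture("scene");s=get_state();print(s["time_s"],s["tcp_pos"],s["contact_force"],s["gripper_width"])
np.save("sl.npy",c,allow_pickle=True)
P=pts(c);z=P[...,2]
m=np.zeros(z.shape,bool);m[190:245,270:335]=1;m&=(z>.036)&(z<.055)
v,u=np.nonzero(m);w=ray(c,np.c_[u,v],.0435)[:,:2]*1000
print(m.sum(),cv2.minAreaRect(w.astype(np.float32)))
E
python3 cad.py
```

```text
16.45 [ 0.46970216 -0.06418086  0.02762252] [0.92033971 1.97773936 3.63163561] 0.01562197147507097
396 ((510.20330810546875, 143.26199340820312), (100.35444641113281, 125.06719970703125), 75.00786590576172)
```

```bash
sed -i 's/m\[190:245,270:335\]/m[196:240,275:332]/' cad.py; sed -i 's/capture("scene")/capture("scene")/' cad.py; python3 cad.py
```

```text
16.5 [ 0.46969139 -0.0641566   0.02760351] [3.02679699 0.63007127 6.47826136] 0.015602824153186643
387 ((546.6148071289062, 133.47189331054688), (100.39096069335938, 49.89813232421875), 74.82978820800781)
```

Emit:
apply_moves(targets=[[0.1,0.0045,-0.0002,0,0,0,0],[0.1,0.0045,-0.0002,0,0,0,0],[0.1,0.0045,-0.0002,0,0,0,0],[0.1,0.0045,-0.0002,0,0,0,0],[0.1,0.0045,-0.0002,0,0,0,0],[0.1,0.0045,-0.0002,0,0,0,0]])

```text
time_s: 17.0
tcp_pos: [0.4629, -0.0896, 0.0276]
eef_rot: [-179.8, 0.1, -107.9]
contact_force: [0.8, 7.8, 6.6]
gripper_width: 0.0156
gripper_force: 50.0
```

Emit:
apply_moves(targets=[[0.1,0.0045,-0.0002,0,0,0,0],[0.1,0.0045,-0.0002,0,0,0,0],[0.1,0.0045,-0.0002,0,0,0,0],[0.1,0.0045,-0.0002,0,0,0,0],[0.1,0.0045,-0.0002,0,0,0,0]])

```text
time_s: 17.42
tcp_pos: [0.4569, -0.1114, 0.0276]
eef_rot: [-179.8, 0.1, -107.9]
contact_force: [1.3, 8.2, 6.4]
gripper_width: 0.0158
gripper_force: 50.0
```

```bash
python3 cad.py; python3 - <<'E'
from a import *
c=np.load("sl.npy",allow_pickle=True).item();s=get_state()
x,y,z=wristmap(c,s["tcp_pos"][:2]*1000,s["eef_rot"][2]+180)
runs(x,y,range(100,260,10),2)
E
```

```text
17.4667 [ 0.45663582 -0.11201077  0.02759637] [1.94479835 2.49586001 6.22485594] 0.015547985741919932
394 ((546.7702026367188, 133.45803833007812), (100.36337280273438, 50.14350891113281), 74.94996643066406)
100 [(np.float64(-31.9), np.float64(-25.8), 5), (np.float64(-18.0), np.float64(-15.7), 7), (np.float64(-12.6), np.float64(-2.9), 6)]
110 [(np.float64(-35.7), np.float64(-30.3), 5), (np.float64(-17.6), np.float64(-1.3), 13)]
120 [(np.float64(-45.6), np.float64(-34.9), 9), (np.float64(-31.6), np.float64(-13.3), 11)]
130 [(np.float64(-60.7), np.float64(-49.5), 10), (np.float64(-27.9), np.float64(-22.6), 5), (np.float64(-19.6), np.float64(-10.5), 9), (np.float64(31.1), np.float64(38.5), 6)]
140 [(np.float64(-63.3), np.float64(-52.4), 7), (np.float64(28.9), np.float64(33.2), 5)]
150 [(np.float64(-64.5), np.float64(-58.9), 5), (np.float64(28.8), np.float64(31.4), 6)]
160 [(np.float64(-67.5), np.float64(-61.0), 7), (np.float64(29.0), np.float64(31.6), 6)]
170 [(np.float64(27.3), np.float64(36.2), 7)]
180 [(np.float64(-72.7), np.float64(-66.0), 7), (np.float64(-56.6), np.float64(-42.5), 10), (np.float64(27.7), np.float64(38.2), 8)]
190 [(np.float64(16.1), np.float64(22.5), 6), (np.float64(27.2), np.float64(41.2), 10)]
200 []
210 -
220 [(np.float64(-33.5), np.float64(-30.8), 6), (np.float64(-7.1), np.float64(6.4), 13)]
230 [(np.float64(-33.4), np.float64(-30.7), 6), (np.float64(0.8), np.float64(7.7), 8)]
240 [(np.float64(-33.1), np.float64(-30.8), 6), (np.float64(-0.0), np.float64(7.5), 8)]
250 [(np.float64(-32.1), np.float64(-30.3), 6), (np.float64(-2.8), np.float64(7.7), 10)]
```

Emit:
apply_moves(targets=[[0.1,0.004,-0.003,0,0,0,0],[0.1,0.004,-0.003,0,0,0,0],[0.1,0.004,-0.003,0,0,0,0],[0.1,0.004,-0.003,0,0,0,0],[0.1,0.004,-0.003,0,0,0,0],[0.1,0.004,-0.003,0,0,0,0],[0.1,0.004,-0.003,0,0,0,0],[0.1,0.004,-0.003,0,0,0,0],[0.1,0,0,0,0,0,0]])

```text
time_s: 18.22
tcp_pos: [0.469, -0.1499, 0.0276]
eef_rot: [-179.9, 0.0, -107.9]
contact_force: [-0.5, 3.5, 10.8]
gripper_width: 0.0159
gripper_force: 50.0
```

Emit:
apply_moves(targets=[[0.38,0,0,0,0,0,0],[0.38,0,0,0,0,0,0],[0.38,0,0,0,0,0,0],[0.38,0,0,0,0,0,0],[0.38,0,0,-0.015,0,0,0],[0.38,0,0,-0.03,0,0,0],[0.38,0,0,-0.035,0,0,0],[0.38,0,0,-0.035,0,0,0],[0.38,0,0,-0.035,0,0,0],[0.38,0,0,-0.03,0,0,0],[0.38,0,0,0,0,0,0],[0.38,0,0,0,0,0,0]])

```text
time_s: 19.22
tcp_pos: [0.4686, -0.1499, 0.2084]
eef_rot: [-179.8, 0.1, -107.9]
contact_force: [0.4, 0.7, 0.1]
gripper_width: 0.0337
gripper_force: 0.0
```

```bash
python3 cad.py; python3 - <<'E'
from a import *
s=get_state();c=capture("wrist")
x,y,z=wristmap(c,s["tcp_pos"][:2]*1000,s["eef_rot"][2]+180)
runs(x,y,range(110,-80,-15),2)
c=np.load("sl.npy",allow_pickle=True).item()
x,y,z=wristmap(c,s["tcp_pos"][:2]*1000,s["eef_rot"][2]+180)
runs(x,y,range(130,240,10),2)
# caddy top-width profile before (s1), locked (s3) and now: extents across the long axis
for f in("s1","s3","sl"):
    c=np.load(f+".npy",allow_pickle=True).item();P=pts(c);zz=P[...,2]
    m=np.zeros(zz.shape,bool);m[196:240,280:332]=1;m&=(zz>.036)&(zz<.055)
    v,u=np.nonzero(m);w=ray(c,np.c_[u,v],.0435)[:,:2]*1000
    print(f,cv2.minAreaRect(w.astype(np.float32))[1])
E
```

```text
19.2667 [ 0.46759254 -0.14987677  0.20678608] [-0.64293022 -0.15034452 -1.09202313] 0.03314382429037315
384 ((546.481689453125, 133.41297912597656), (100.8406982421875, 50.1633415222168), 73.8673095703125)
110 [(np.float64(-24.9), np.float64(-18.9), 15)]
95 [(np.float64(-34.2), np.float64(-24.8), 29), (np.float64(-17.1), np.float64(9.2), 69)]
80 [(np.float64(-33.6), np.float64(-25.2), 22), (np.float64(-7.4), np.float64(6.7), 43)]
65 [(np.float64(-33.1), np.float64(-31.9), 7), (np.float64(-8.5), np.float64(6.6), 42), (np.float64(84.3), np.float64(89.9), 15)]
50 [(np.float64(-52.0), np.float64(-37.3), 42), (np.float64(-32.5), np.float64(-21.4), 27), (np.float64(-8.4), np.float64(6.5), 40), (np.float64(79.3), np.float64(85.4), 19)]
35 [(np.float64(-58.8), np.float64(-41.6), 55), (np.float64(-21.3), np.float64(6.4), 79), (np.float64(74.7), np.float64(80.7), 18)]
20 [(np.float64(-64.5), np.float64(-49.1), 53), (np.float64(-9.5), np.float64(6.3), 49), (np.float64(71.7), np.float64(75.8), 13)]
5 [(np.float64(-70.5), np.float64(-51.4), 64), (np.float64(-8.1), np.float64(6.3), 52), (np.float6
[... 775 characters left out ...]
oat64(26.4), 11), (np.float64(29.7), np.float64(38.9), 6)]
140 [(np.float64(27.8), np.float64(38.6), 6)]
150 [(np.float64(-65.5), np.float64(-54.2), 9)]
160 [(np.float64(-68.8), np.float64(-62.4), 5), (np.float64(28.0), np.float64(39.8), 8)]
170 [(np.float64(-70.3), np.float64(-61.0), 8), (np.float64(26.8), np.float64(39.0), 8)]
180 [(np.float64(-74.0), np.float64(-64.0), 8), (np.float64(-56.8), np.float64(-51.9), 5), (np.float64(26.7), np.float64(38.4), 8)]
190 [(np.float64(15.5), np.float64(19.1), 5), (np.float64(27.6), np.float64(32.5), 6)]
200 -
210 -
220 -
230 -
s1 (100.53402709960938, 53.48601150512695)
s3 (100.28482818603516, 50.43660354614258)
sl (100.8406982421875, 50.1633415222168)
```

```bash
python3 -c "
from plant import close_job
print(close_job())"
```

```text
the job is handed in; nothing more can be done
None
```

The job is handed in (about 19 s on the clock; verdict not shown): the clamp locked on hands-off, the loose side closed about 3 mm and looks home, and the clamp, freed by its lever, lies open about 40 mm off the caddy's end, but the caddy was turned about 9° as the clamp sprang open.

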